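Show the label of the green test tile

TASK

Take the green glaze-test tile out of the wooden rack, holding it by its glazed middle or its plain end so that the fingers leave the notched, labelled end free. Tip it so that its label face looks upwards (half way up, about 45 degrees, is enough) and hold the label still over the grey round photo mat, between 10 and 20 cm above the table. The program finishes while the gripper is still holding the tile there; do not drag or tip the other two tiles and leave the two loose glaze cups alone.

Things in the scene. Friction and masses are not known exactly. Their poses are not given: they have to be found in the camera images.
- green_tile: ceramic tile 90x45x8 mm, 60 g, loose: green glazed middle (38 mm), bare clay ends (26 mm each). Stands on a long edge in a rack slot. Origin: middle of that edge. x: along it to the labelled end; z: to its upper edge; y: out of the label face. Upper corner at the labelled end has a 10x10 mm notch: notch at your upper left = you see the label face. Keep the grip's middle at x < 8 mm.
- green_label (a point): centre of the label of the green tile: a white 21 x 25 mm patch with dark bars on the +y face of the bare notched end, at x 31, y 4, z 19.5 mm in the tile's frame
- white_tile: another tile of the same shape, white glaze, loose in another slot of the rack, its notched end points the other way; leave it standing in its slot. Origin and axes as for the green tile
- brown_tile: another tile of the same shape, dark brown glaze, loose in another slot of the rack; leave it standing in its slot. Origin and axes as for the green tile
- rack: fixed wooden rack 100x154x20 mm at any yaw; origin under its centre. Three open slots along its x, at y -60, 0, +60 mm, 9.5 mm wide, floor 6 mm and rail tops 20 mm above the table: a tile stands from z 6 to 51 mm, 31 mm of it above the rails; 52 mm clear between tiles. Which tile is in which slot varies.
- mat: fixed grey round photo mat, 100 mm across and 2 mm thick, with four colour patches, lying on the table; origin at the centre of its underside
- cup_blue: loose blue and cream glaze cup, 62 mm across and 56 mm high, at the left far side of the table; leave alone. Origin: centre of its foot
- cup_brown: loose brown and cream glaze cup, 64 mm across and 63 mm high, at the far edge of the table; leave alone. Origin: centre of its foot
There are look-alikes about, which are no part of the job. Leave any yellow look-alike of the green_tile alone.

How it is judged:
By the outcome, as a careful person would: the job done as asked, in the order asked, and still so for the second after the job is handed in, while the arm keeps its last pose, push and grip.
It also fails if it takes over 32 s, if anything falls off the work surface, if the arm or the gripper's body presses on something with over 40 N, if the wrist force passes 120 N, or if a joint passes its speed limit or range.

ROBOT

A 6-joint arm with a two-finger parallel gripper is mounted at the origin on the work surface; the furniture and walls round the work are solid. World frame = base frame: x ahead of the robot, y to its left, z up, the work surface at z = 0. Lengths are in m, angles in degrees, forces in N, time in s.
With the tool pointing down it reaches from about 0.4 to 0.825 m from the base axis. Payload 7 kg.
Tool frame: the origin (TCP) lies at the very end of the fingers, on their centre line; the grasp point (between the pads) lies 19 mm behind it; z points along the fingers, y is the line along which they close (so a half turn about z gives the same grasp; the last joint's range is limited). The gripper opens to 88 mm and grips with 3 to 60 N. Pads are 19 mm wide; open, the fingers measure 130 mm over their backs; the gripper's body (78 mm by 193 mm) begins 47 mm behind the grasp point.
Start: joints at [-47.378, 20.546, 0.682, 0, -70.136, -16.507], TCP at [0.297, -0.606, 0.227] pointing down, gripper open.
Joint ranges: [-176.03, 176.03], [-82.01, 121.73], [-58.28, 71.71], [-173.87, 95.51], [-174.79, -0.11], [-173.66, 173.66]. Speed limits (degrees/s): [136.94, 136.94, 172.46, 180, 180, 180].

INTERFACE

Orientations are given as [roll, pitch, yaw] about the fixed x, y, z axes, in that order (R = Rz(yaw) Ry(pitch) Rx(roll)).
In Python, from plant import r gives the robot as it stands. The module is installed in compiled form; this text tells all that it offers.
- The arm moves only by the tool jog_arm, never from a script. Its arguments are lists of equal length, an entry for each row: "travel": the shift along the tool's x, y, z each as a share of 50 cm, from -1 to 1, a list of three; "dr": the turn, a rotation vector about the tool's x, y, z each as a share of 360 degrees, from -1 to 1, a list of three; "claw": the opening, from 0 (shut) to 1 (fully open). A call has exactly 10 rows; each row is the pose to reach, as a shift and turn from the pose commanded when the call began, along the tool's axes at that moment, turning the shorter way round; what a row does not reach only later rows make up. A row lasts 1/8 s, in which the tool goes at most 62.5 mm and 10.7 degrees, less where a joint would pass 70% of its speed; a pose out of reach is approached as far as the arm can. A call with a number of a shift or a turn outside -1 to 1 is refused whole. A call with a gripper value outside its range is refused whole. The fingers move at their own pace and stop on an object; "newtons" is the grip in N (left out, the last holds). Time passes only in rows, so rows that repeat a pose let the fingers close, or fill a call up. It gives the time, the measured TCP pose, the force, the opening and the grip force at its end, in the units of the state.
- r.get_state(): the state, without advancing time (a new reading comes with each control period).
- r.capture(name): name is "scene" or "side" or "wrist"; returns a dict with "pixels" (480x640x3 uint8, red, green, blue), "range_z" (480x640 float32, m along the optical axis (not along the pixel's ray), 0 where there is no reading), "fx", "fy", "cx", "cy" (pixels), "position" and "attitude" of the camera in the world; the wrist camera has in their place "hand_eye" (4x4, takes a point from camera to tool coordinates, whose origin is the TCP and whose axes are the flange's). Camera axes: x right, y up, looking along -z (the intrinsics and any distortion apply to the point x, -y, -z); pixel columns grow to the right and rows downward; lengths in m; the calibration is good to about 2 mm. A picture is of the moment at which its call begins: read the wrist's pose just before it.
- r.close_job(): hands the job in; it is judged then, once.
Trained networks look in the newest picture that a camera, given by its name, has taken for a name from the list of things; names that differ only in an ending like _2 or _b are one class to them, and where a whole thing is asked for, a point or a joint stands for the part that bears it (a point fixed in the world has none). Each returns a list of dicts, best first, with "conf" (0 to 1); they miss things now and then, are a little off and sometimes report something else, mostly with a low value. They report only what shows in the picture. A call takes as long as a camera call. They do not tell look-alikes from the thing itself.
- r.boxes_of(name, camera): "extent" ([left, top, right, bottom] in pixels, round what is visible of it).
- r.regions_of(name, camera): "pixels" (480x640 bool, what is visible of it) and "extent" ([left, top, right, bottom] in pixels, round what is visible of it).
- r.tip_of(name, camera): "at" ([column, row] in pixels: a listed point, or the origin of a listed thing).
The state is a dict: "time_s": time; "joints": joint angles; "qd": joint speeds; "joint_torque": joint torques, N m; "tcp_pos": TCP position; "eef_rot": TCP orientation; "contact_force": force on the tool from outside, world axes, zero at the start; "moment": the same for the moment, N m; "gripper_width": finger opening in m; "gripper_force": force on a finger pad.
Only numpy, scipy, OpenCV 4.12 (cv2) and the standard library are available. Lean on these libraries where they do the work, as an engineer would, in place of code of your own. Each camera call takes 0.05 s, during which the arm holds its last target. There are 200 camera calls.

## Working session

There is one attempt and no reset: what is moved stays moved. The work goes in short steps, Python scripts to look and compute and a tool call to move; the robot and the scene stay as the last step left them, time stands still between calls to the robot, and variables do not carry over. Pictures are saved under pics/ and viewed, at most 10 in all, crops included, and the job is handed in when it is done.

Besides the shell and the picture viewer there is one more tool, called after "Request:" as name(argument=value, ...), one argument or row to a line, values as JSON. jog_arm: Moves the arm, as the interface text tells. Its arguments: {"type":"object","properties":{"travel":{"type":"array"},"dr":{"type":"array"},"claw":{"type":"array"},"newtons":{"type":"number"}},"required":["travel","dr","claw"]}

```bash
mkdir -p pics; cat > h.py <<'E'
import numpy as np, cv2
from scipy.spatial.transform import Rotation as R
from plant import r
def cap(n):
    s=r.get_state(); c=r.capture(n)
    if 'hand_eye' in c:
        T=np.eye(4);T[:3,:3]=R.from_euler('xyz',s['eef_rot'],degrees=True).as_matrix();T[:3,3]=s['tcp_pos'];c['T']=T@np.array(c['hand_eye'])
    else:
        c['att']=np.array(c['attitude'])
    return c
def camT(c):
    if 'T' in c: return c['T']
    a=c['att'];T=np.eye(4);T[:3,3]=c['position']
    T[:3,:3]=a if a.shape==(3,3) else (R.from_euler('xyz',a,degrees=True) if a.size==3 else R.from_quat(a)).as_matrix()
    return T
def world(c):
    z=c['range_z'];v,u=np.mgrid[:480,:640]
    p=np.stack([(u-c['cx'])/c['fx']*z,-(v-c['cy'])/c['fy']*z,-z],-1)
    T=camT(c);return p@T[:3,:3].T+T[:3,3]
E
python3 - <<'E'
from h import *
print(r.get_state())
for n in ('scene','side','wrist'):
    c=cap(n);cv2.imwrite(f'pics/{n}0.png',c['pixels'][...,::-1])
    print(n,{k:v for k,v in c.items() if k not in('pixels','range_z')})
    W=world(c)
    for o in ('green_tile','white_tile','brown_tile','rack','mat','cup_blue','cup_brown'):
        for d in r.regions_of(o,n)[:2]:
            m=d['pixels']&(c['range_z']>0);print(o,round(d['conf'],2),np.round(d['extent']),np.median(W[m],0).round(3) if m.any() else '')
    print([ (d['at'],d['conf']) for d in r.tip_of('green_label',n)])
E
```

```text
{'time_s': 0.0, 'joints': array([-4.73787774e+01,  2.05922060e+01,  6.32196452e-01, -2.16064687e-02,
       -7.01363884e+01, -1.65060655e+01]), 'qd': array([-0.08122948,  0.02576532, -0.09607259, -0.00109966,  0.05945734,
       -0.06153813]), 'joint_torque': array([-2.06936024e-04, -5.82725823e+01,  2.93055815e+01,  6.99714750e+00,
        6.93383030e-03, -1.37544289e-04]), 'tcp_pos': array([ 0.2968636 , -0.60564536,  0.22559734]), 'eef_rot': array([ 1.79901803e+02, -7.91696145e-03, -1.53892195e+02]), 'contact_force': array([-0.6062258 , -0.62248997,  0.74334342]), 'moment': array([ 0.07729259, -0.03587388,  0.01824705]), 'gripper_force': 0.0, 'gripper_width': 0.08707541489009295}
scene {'fx': 433.08089018196944, 'fy': 433.08089018196944, 'cx': 317.1482683539569, 'cy': 243.69059983968367, 'position': array([0.03274461, 0.69523727, 0.44296798]), 'attitude': array([  63.15005933,    0.30890328, -141.46841115]), 'att': array([  63.15005933,    0.30890328, -141.46841115])}
green_tile 0.69 [285. 250. 333. 272.] [0.503 0.137 0.038]
green_tile 0.57 [357. 270. 385. 310.] [0.363 0.133 0.028]
[... 1075 characters left out ...]
43358763604203, 'fy': 393.43358763604203, 'cx': 321.7372169479978, 'cy': 237.92883636013525, 'hand_eye': array([[-3.06749359e-04,  9.63603026e-01,  2.67337080e-01,
         7.15233245e-02],
       [ 9.99999268e-01,  6.08502938e-04, -1.04589359e-03,
        -5.23445158e-04],
       [-1.17050163e-03,  2.67336563e-01, -9.63602507e-01,
        -1.58737769e-01],
       [ 0.00000000e+00,  0.00000000e+00,  0.00000000e+00,
         1.00000000e+00]]), 'T': array([[-0.43989028, -0.86549134, -0.23962741,  0.23310719],
       [ 0.89805085, -0.42361221, -0.11856382, -0.63804614],
       [ 0.00110686, -0.26735266,  0.96359812,  0.38532877],
       [ 0.        ,  0.        ,  0.        ,  1.        ]])}
[]
```

```bash
python3 - <<'E'
import cv2
a=cv2.imread('pics/scene0.png')[190:340,160:420];b=cv2.imread('pics/side0.png')[170:390,210:440]
a=cv2.resize(a,None,fx=2.3,fy=2.3,interpolation=2);b=cv2.resize(b,None,fx=2.6,fy=2.6,interpolation=2)
cv2.imwrite('pics/a.png',a);cv2.imwrite('pics/b.png',b)
E
```

```text
(no output)
```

View pics/a.png

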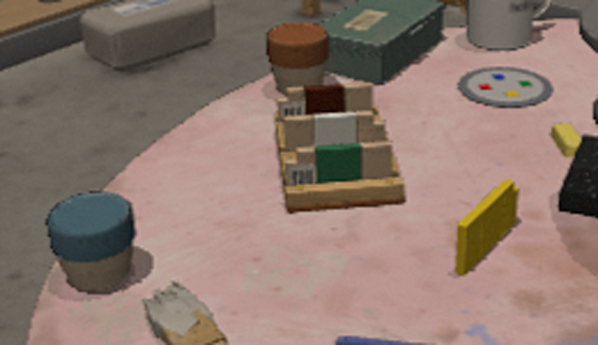

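View pics/b.png

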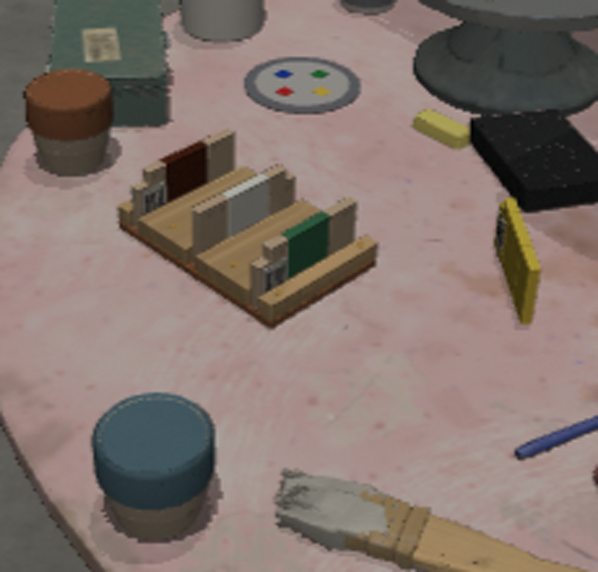

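The green tile is in the front slot of the rack. Its notch is upper left, so the label faces the cameras. The yellow look-alike stands apart, outside the rack. Next I measure the tile and check obstacle heights.

```bash
cat > m.py <<'E'
from h import *
H=np.zeros((20,18))
for n in ('scene','side'):
    c=cap(n);W=world(c);m=c['range_z']>0
    hsv=cv2.cvtColor(c['pixels'],cv2.COLOR_RGB2HSV)
    d=[x for x in r.regions_of('green_tile',n) if np.median(W[x['pixels']&m],0)[0]>.45][0]
    g=m&(hsv[...,0]>60)&(hsv[...,0]<90)&(hsv[...,1]>120)
    e=np.round(d['extent']).astype(int);box=np.zeros_like(g);box[e[1]-3:e[3]+3,e[0]-3:e[2]+3]=1;g&=box>0
    P=W[g];print(n,len(P),'green mid',P.mean(0).round(4),P.min(0).round(3),P.max(0).round(3))
    A=W[d['pixels']&m]; A=A[A[:,2]>.026]
    for Q in (P,A):
        q=Q[:,:2]-np.median(Q[:,:2],0);u,s,v=np.linalg.svd(q,full_matrices=False);a=v[0]*np.sign(v[0][0]);t=q@a
        print('dir',np.degrees(np.arctan2(a[1],a[0])).round(1),'ext',np.percentile(t,[1,99]).round(4),'ctr',(np.median(Q[:,:2],0)+a*(np.percentile(t,1)+np.percentile(t,99))/2).round(4),'sd',(s[1]/len(Q)**.5).round(4))
    for o in ('mat','rack'):
        x=r.regions_of(o,n)[0];B=W[x['pixels']&m];print(o,((B.min(0)+B.max(0))/2).round(4), (B.max(0)-B.min(0)).round(3))
    for x in r.tip_of('green_tile',n)[:2]+r.tip_of('green_label',n)[:2]:
        u,v=np.round(x['at']).astype(int);print(x['at'],W[v,u].round(3))
    V=W[m]; i=((V[:,0]-.1)/.04).astype(int);j=((V[:,1]+.5)/.05).astype(int);k=(i>=0)&(i<20)&(j>=0)&(j<18)&(V[:,0]>.1)&(V[:,1]>-.5)
    np.maximum.at(H,(i[k],j[k]),V[k,2])
print('cols y from -.5 step .05; rows x from .1 step .04, cm')
for i in range(20): print(round(.1+.04*i,2),(H[i]*100).round().astype(int))
E
python3 m.py
```

```text
scene 266 green mid [0.5041 0.1399 0.0378] [0.491 0.126 0.02 ] [0.517 0.153 0.053]
dir 46.9 ext [-0.0168  0.0164] ctr [0.504  0.1399] sd 0.0013
dir 46.8 ext [-0.0431  0.0458] ctr [0.5033 0.1387] sd 0.0017
mat [ 0.5131 -0.1474  0.0039] [0.102 0.104 0.006]
rack [0.5487 0.0957 0.0207] [0.185 0.171 0.042]
[371.8, 298.9] [0.363 0.126 0.001]
[307.7, 273.3] [0.494 0.147 0.017]
[294.0, 263.2] [0.522 0.156 0.034]
[378.3, 278.4] [0.365 0.106 0.035]
side 237 green mid [0.5059 0.1418 0.0401] [0.494 0.126 0.023] [0.519 0.156 0.054]
dir 47.0 ext [-0.0175  0.0168] ctr [0.5055 0.1419] sd 0.0016
dir 46.2 ext [-0.0471  0.041 ] ctr [0.5052 0.1411] sd 0.0022
mat [ 0.5121 -0.143   0.0033] [0.095 0.102 0.007]
rack [0.5475 0.104  0.0256] [0.173 0.159 0.049]
[408.5, 280.2] [0.37  0.145 0.014]
[327.7, 275.6] [0.504 0.154 0.023]
[315.2, 274.9] [0.526 0.165 0.031]
cols y from -.5 step .05; rows x from .1 step .04, cm
0.1 [15 15 15 15 15  0  0  0  1  2  2 47 45 29  1  2  2  2]
0.14 [15 15 15 15 15  0  0  0  0  0  1 47 46  0  2  2  2  0]
0.18 [15 15 15 15 15  0  0  0  0  0 47 47  0  0  0  2  1  0]
0.22 [15 15 15
[... 175 characters left out ...]
0  0  0  0 11 11 11 11 11  3  3  5  5  5  0  1  1  1]
0.38 [ 0  0  8  8 11 11 11 11 11  1  0  0  0  0  0  1  1  2]
0.42 [ 0  0  8  9  9 11 11 11  1  0  0  0  2  0  0  0  2  2]
0.46 [0 0 0 9 9 0 1 1 1 0 0 2 5 2 0 0 2 2]
0.5 [0 0 0 1 0 0 1 1 1 0 2 5 5 5 0 0 2 2]
0.54 [ 0  0  0  9 10 10  1  1  0  0  5  5  5  2  0  0  6  6]
0.58 [ 0  0  0  0 10 10  0  0  5  0  5  5  5  0  0  0  6  6]
0.62 [ 0  0  0  0 10 10  5  5  5  6  6  4  0  0  0  0  0  0]
0.66 [0 0 0 0 0 5 5 5 5 7 6 0 0 0 0 0 0 0]
0.7 [0 0 0 0 0 5 5 5 5 7 7 0 0 0 0 0 0 0]
0.74 [0 0 0 0 0 0 0 0 0 0 0 0 0 0 0 0 0 0]
0.78 [0 0 0 0 0 0 0 0 0 0 0 0 0 0 0 0 0 0]
0.82 [0 0 0 0 0 0 0 0 0 0 0 0 0 0 0 0 0 0]
0.86 [0 0 0 0 0 0 0 0 0 0 0 0 0 0 0 0 0 0]
```

Request:
jog_arm(
  travel=[
    [-0.77,0.86,0],
    [-0.77,0.86,0],
    [-0.77,0.86,0],
    [-0.77,0.86,0],
    [-0.77,0.86,0],
    [-0.77,0.86,0],
    [-0.77,0.86,0],
    [-0.77,0.86,0],
    [-0.77,0.86,0],
    [-0.77,0.86,0],
  ],
  dr=[
    [0,0,-0.0575],
    [0,0,-0.0575],
    [0,0,-0.0575],
    [0,0,-0.0575],
    [0,0,-0.0575],
    [0,0,-0.0575],
    [0,0,-0.0575],
    [0,0,-0.0575],
    [0,0,-0.0575],
    [0,0,-0.0575],
  ],
  claw=[0.5,0.5,0.5,0.5,0.5,0.5,0.5,0.5,0.5,0.5],
)

```text
time_s: 3.2
tcp_pos: [0.4543, -0.0475, 0.2269]
eef_rot: [-180.0, 0.1, -133.0]
contact_force: [0.0, -1.2, -0.3]
gripper_width: 0.0438
gripper_force: 0.0
```

Request:
jog_arm(
  travel=[
    [-0.334,0.176,0.11],
    [-0.334,0.176,0.11],
    [-0.334,0.176,0.11],
    [-0.334,0.176,0.11],
    [-0.334,0.176,0.11],
    [-0.334,0.176,0.11],
    [-0.334,0.176,0.11],
    [-0.334,0.176,0.11],
    [-0.334,0.176,0.11],
    [-0.334,0.176,0.11],
  ],
  dr=[
    [0,0,0],
    [0,0,0],
    [0,0,0],
    [0,0,0],
    [0,0,0],
    [0,0,0],
    [0,0,0],
    [0,0,0],
    [0,0,0],
    [0,0,0],
  ],
  claw=[0.5,0.5,0.5,0.5,0.5,0.5,0.5,0.5,0.5,0.5],
)

```text
time_s: 4.45
tcp_pos: [0.5036, 0.1314, 0.1717]
eef_rot: [180.0, 0.0, -133.2]
contact_force: [0.3, 0.4, 1.0]
gripper_width: 0.0439
gripper_force: 0.0
```

```bash
python3 - <<'E'
from h import *
s=r.get_state();print(s['tcp_pos'],s['eef_rot'],s['joints'])
c=cap('wrist');cv2.imwrite('pics/w1.png',c['pixels'][...,::-1])
W=world(c);m=c['range_z']>0
hsv=cv2.cvtColor(c['pixels'],cv2.COLOR_RGB2HSV)
g=m&(hsv[...,0]>60)&(hsv[...,0]<90)&(hsv[...,1]>120)&(W[...,2]>.02)&(W[...,2]<.06)
P=W[g];T=P[P[:,2]>.047]
for Q in (P,T): 
    print(len(Q),Q.mean(0).round(4),Q.min(0).round(4),Q.max(0).round(4))
    q=Q[:,:2]-Q[:,:2].mean(0);a=np.linalg.svd(q,full_matrices=False)[2][0];print(np.degrees(np.arctan2(a[1],a[0])).round(1))
v,u=np.where(g);print(u.min(),u.max(),v.min(),v.max())
a=np.radians(46.8);x=np.array([np.cos(a),np.sin(a)]);y=np.array([-x[1],x[0]])
t=T[:,:2]-s['tcp_pos'][:2]
print('rel tcp along x_t',np.percentile(t@x,[1,50,99]).round(4),'along y_t',np.percentile(t@y,[1,50,99]).round(4))
E
```

```text
[0.50363374 0.13136446 0.17166545] [ 1.79999657e+02  1.12999518e-02 -1.33197160e+02] [ 3.62403819e+01  8.56396084e+00 -2.31896768e+01 -2.83249363e-03
 -5.82353168e+01 -7.94360514e+01]
198 [0.5043 0.1338 0.0514] [0.4937 0.1239 0.0489] [0.5208 0.1496 0.0532]
42.0
198 [0.5043 0.1338 0.0514] [0.4937 0.1239 0.0489] [0.5208 0.1496 0.0532]
42.0
321 328 217 262
rel tcp along x_t [-0.0102 -0.0002  0.0241] along y_t [-0.0009  0.0006  0.0042]
```

View pics/w1.png

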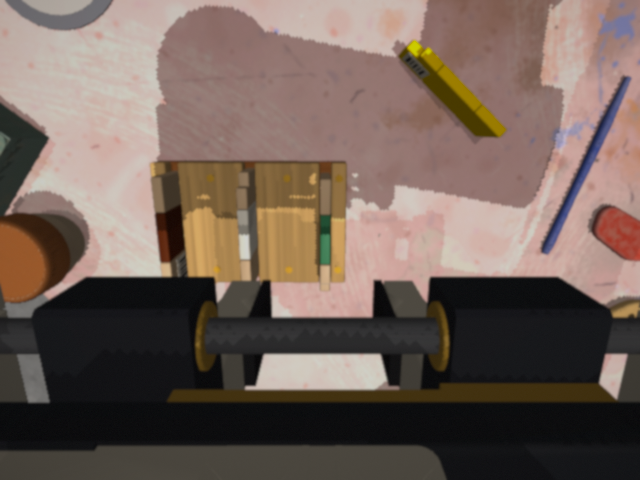

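The rack shows at columns 155–345. The green tile is at columns 320–331, rows 170–290, parallel to tool x and about 1.7 mm off-centre. The plain end is at the top, so the pads will land at about tile x = −7 mm.

Request:
jog_arm(
  travel=[
    [0,0.0034,0.08],
    [0,0.0034,0.16],
    [0,0.0034,0.23],
    [0,0.0034,0.27],
    [0,0.0034,0.29],
    [0,0.0034,0.29],
    [0,0.0034,0.29],
    [0,0.0034,0.29],
    [0,0.0034,0.29],
    [0,0.0034,0.29],
  ],
  dr=[
    [0,0,0],
    [0,0,0],
    [0,0,0],
    [0,0,0],
    [0,0,0],
    [0,0,0],
    [0,0,0],
    [0,0,0],
    [0,0,0],
    [0,0,0],
  ],
  claw=[0.5,0.5,0.5,0.5,0.5,0.5,0.3,0.15,0,0],
  newtons=25,
)

```text
time_s: 5.75
tcp_pos: [0.5025, 0.1327, 0.0269]
eef_rot: [-180.0, 0.0, -133.2]
contact_force: [0.1, 0.1, -0.1]
gripper_width: 0.0095
gripper_force: 0.0
```

Request:
jog_arm(
  travel=[
    [0,0,0],
    [0,0,0],
    [0,0,0],
    [0,0,0],
    [0,0,-0.02],
    [0,0,-0.05],
    [0,0,-0.1],
    [0,0,-0.18],
    [0,0,-0.26],
    [0,0,-0.32],
  ],
  dr=[
    [0,0,0],
    [0,0,0],
    [0,0,0],
    [0,0,0],
    [0,0,0],
    [0,0,0],
    [0,0,0],
    [0,0,0],
    [0,0,0],
    [0,0,0],
  ],
  claw=[0,0,0,0,0,0,0,0,0,0],
  newtons=25,
)

```text
time_s: 7.0
tcp_pos: [0.5027, 0.1327, 0.1895]
eef_rot: [-180.0, 0.1, -133.2]
contact_force: [0.6, -0.3, -1.1]
gripper_width: 0.0081
gripper_force: 25.0
```

```bash
python3 - <<'E'
from h import *
s=r.get_state();print(s['tcp_pos'],s['eef_rot'],s['gripper_width'],s['gripper_force'])
c=cap('side');W=world(c);cv2.imwrite('pics/s2.png',cv2.resize(c['pixels'][100:320,200:440,::-1],None,fx=2.5,fy=2.5))
for d in r.tip_of('green_label','side'):
    u,v=np.round(d['at']).astype(int);print(d['at'],d['conf'],W[v,u].round(4))
for d in r.regions_of('green_tile','side'): print(d['extent'],d['conf'],np.median(W[d['pixels']],0))
E
```

```text
[0.50268161 0.13274391 0.18954787] [-1.79961506e+02  1.42905212e-01 -1.33177025e+02] 0.008124796147740589 24.99998688697815
[401.0, 258.0] 0.96 [0.3751 0.0854 0.0173]
[316.0, 184.5] 0.64 [0.5274 0.1641 0.1958]
[305.4, 162.6, 353.0, 200.8] 0.79 [0.51790598 0.1528244  0.18919813]
[399.8, 246.5, 418.7, 297.3] 0.71 [0.36934971 0.1372508  0.03013274]
[219.6, 197.4, 254.0, 236.6] 0.38 [0.68147459 0.00908977 0.05136881]
```

View pics/s2.png

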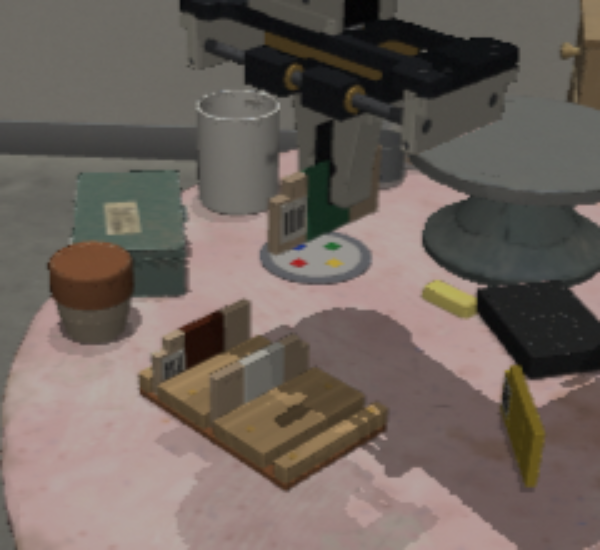

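The tile is lifted, with the label end free and the other two tiles still upright. Next I compute the presentation move.

```bash
cat > g.py <<'E'
from h import *
s=r.get_state();R0=R.from_euler('xyz',s['eef_rot'],degrees=True)
def go(b,t,lab,l):
    b,t=np.radians([b,t]);x=np.array([np.cos(b),np.sin(b),0]);y=np.cos(t)*np.array([-x[1],x[0],0])+np.sin(t)*np.array([0,0,1])
    M=np.column_stack([-x,y,np.cross(-x,y)]);R1=R.from_matrix(M);p=lab-M@l
    return p,(R0.inv().apply(p-s['tcp_pos'])/.5).round(4),((R0.inv()*R1).as_rotvec(degrees=True)/360).round(4)
if __name__=='__main__': print(go(100,50,np.array([.5125,-.145,.165]),np.array([-.038,.004,.0])))
E
python3 g.py
```

```text
(array([ 0.52163072, -0.18197622,  0.16193582]), array([ 0.4346, -0.4581,  0.0529]), array([-0.129 ,  0.0649, -0.1377]))
```

Request:
jog_arm(
  travel=[
    [0.05,-0.05,0],
    [0.11,-0.115,0.01],
    [0.17,-0.18,0.02],
    [0.23,-0.24,0.03],
    [0.29,-0.305,0.035],
    [0.34,-0.36,0.04],
    [0.38,-0.4,0.045],
    [0.41,-0.435,0.05],
    [0.435,-0.458,0.053],
    [0.435,-0.458,0.053],
  ],
  dr=[
    [-0.0129,0.0065,-0.0138],
    [-0.0284,0.0143,-0.0303],
    [-0.0439,0.0221,-0.0468],
    [-0.0593,0.0299,-0.0633],
    [-0.0748,0.0376,-0.0799],
    [-0.0903,0.0454,-0.0964],
    [-0.1058,0.0532,-0.1129],
    [-0.1187,0.0597,-0.1267],
    [-0.129,0.0649,-0.1377],
    [-0.129,0.0649,-0.1377],
  ],
  claw=[0,0,0,0,0,0,0,0,0,0],
  newtons=25,
)

```text
time_s: 8.4
tcp_pos: [0.5195, -0.1828, 0.1574]
eef_rot: [129.4, -0.1, -80.1]
contact_force: [-0.2, 1.1, -0.1]
gripper_width: 0.0079
gripper_force: 25.0
```

```bash
cat > v.py <<'E'
from h import *
import sys
s=r.get_state();print(s['tcp_pos'],s['eef_rot'],s['gripper_width'],s['gripper_force'],s['contact_force'],s['joints'].round(1))
M=R.from_euler('xyz',s['eef_rot'],degrees=True);print('label pred',s['tcp_pos']+M.apply([-.038,.004,0]),'tilt',np.degrees(np.arcsin(M.as_matrix()[2,1])))
for n in ('side','scene'):
    c=cap(n);W=world(c);m=c['range_z']>0;cv2.imwrite(f'pics/{n}{sys.argv[1]}.png',cv2.resize(c['pixels'][80:320,190:450,::-1],None,fx=2.3,fy=2.3))
    for d in r.tip_of('green_label',n):
        u,v=np.round(d['at']).astype(int);print(n,d['at'],d['conf'],W[v,u].round(4))
    for o in ('white_tile','brown_tile'):
        for d in r.regions_of(o,n)[:1]: print(o,np.median(W[d['pixels']&m],0).round(3))
E
python3 v.py 3
```

```text
[ 0.5195151  -0.18283135  0.15743094] [ 1.29446165e+02 -6.71927013e-02 -8.00783386e+01] 0.007914613407205567 24.999484419822693 [-0.20661311  1.12160037 -0.11239916] [   4.2   42.1    7.9    4.6 -106.2    4.9]
label pred [ 0.51046362 -0.14583402  0.16047526] tilt 50.553786773523775
side [329.8, 128.1] 0.77 [ 0.5104 -0.1888  0.1554]
side [401.1, 259.1] 0.76 [0.3748 0.0853 0.0151]
white_tile [0.551 0.102 0.038]
brown_tile [0.593 0.06  0.038]
scene [386.3, 159.1] 0.71 [ 0.5167 -0.1633  0.167 ]
scene [375.2, 278.8] 0.61 [0.3633 0.1191 0.0399]
white_tile [0.547 0.096 0.038]
brown_tile [0.591 0.053 0.04 ]
```

View pics/side3.png

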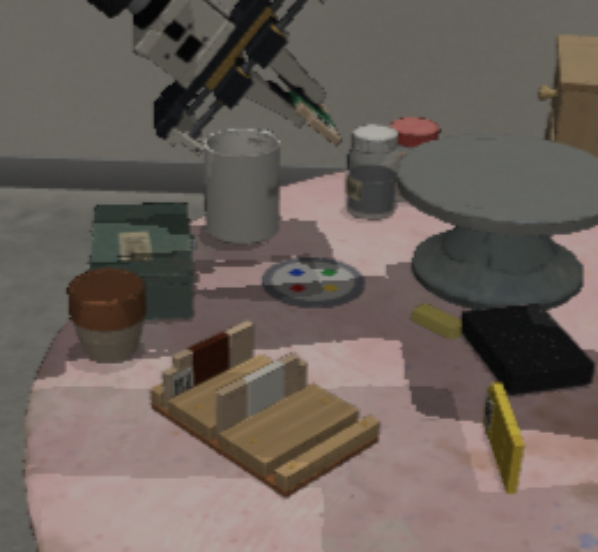

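The gripper is tilted, holding the tile above the mat; the other two tiles stand. The tile is small in this view, near (310,115), so I check it against its projected outline.

```bash
cat > o.py <<'E'
from h import *
s=r.get_state();M=R.from_euler('xyz',s['eef_rot'],degrees=True)
out=[]
for n,bx in (('side',(80,170,280,380)),('scene',(110,200,330,440))):
    c=cap(n);T=camT(c)
    def pj(p):
        q=(p-T[:3,3])@T[:3,:3];return np.array([c['cx']+c['fx']*q[0]/-q[2],c['cy']-c['fy']*q[1]/-q[2]])
    # tile coords -> tool: x_tool=-(x+7)/1000, y=y, z=.0195-z (approx)
    f=lambda x,y,z: s['tcp_pos']+M.apply([-(x+7)/1e3,y/1e3,(19.5-z)/1e3])
    img=cv2.resize(c['pixels'][bx[0]:bx[1],bx[2]:bx[3],::-1],None,fx=4,fy=4,interpolation=2)
    raw=img.copy()
    K=lambda p:((pj(p)-[bx[2],bx[0]])*4+2).round().astype(int).tolist()
    pts=[K(f(*q)) for q in((-45,4,0),(45,4,0),(45,4,35),(35,4,35),(35,4,45),(-45,4,45))]
    cv2.polylines(img,[np.array(pts)],True,(0,0,255),1);cv2.circle(img,K(f(31,4,19.5)),3,(255,0,255),1)
    print(n,pj(f(31,4,19.5)));out.append(np.hstack([img,raw])[:290,:800])
h=max(o.shape[1] for o in out);cv2.imwrite('pics/o.png',np.vstack([cv2.copyMakeBorder(o,0,0,0,h-o.shape[1],0) for o in out]))
E
python3 o.py
```

```text
side [329.26835969 131.25376682]
scene [383.80743465 162.49387797]
```

View pics/o.png

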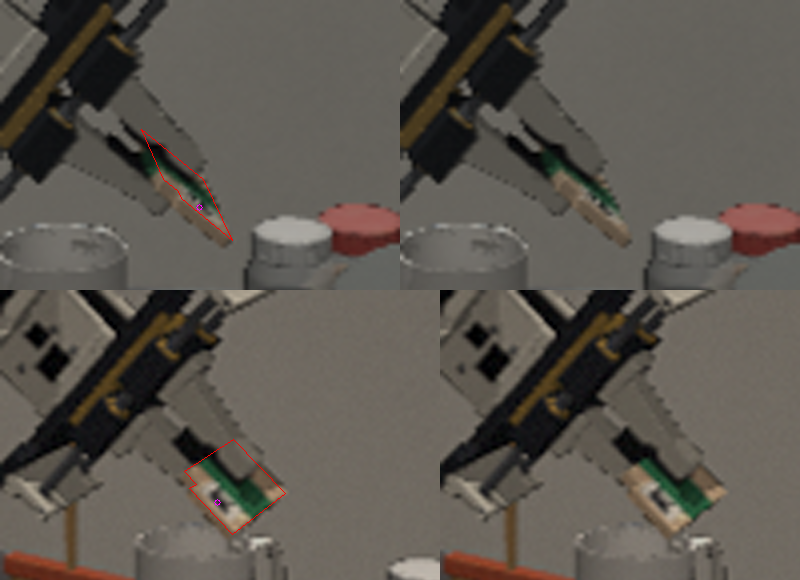

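The projected outline matches the tile in both views: label free, facing up about 50°, over the mat at a height of about 16 cm. I'll hold still for one call, then hand in.

Request:
jog_arm(
  travel=[
    [0,0,0],
    [0,0,0],
    [0,0,0],
    [0,0,0],
    [0,0,0],
    [0,0,0],
    [0,0,0],
    [0,0,0],
    [0,0,0],
    [0,0,0],
  ],
  dr=[
    [0,0,0],
    [0,0,0],
    [0,0,0],
    [0,0,0],
    [0,0,0],
    [0,0,0],
    [0,0,0],
    [0,0,0],
    [0,0,0],
    [0,0,0],
  ],
  claw=[0,0,0,0,0,0,0,0,0,0],
)

```text
time_s: 10.15
tcp_pos: [0.5205, -0.1826, 0.16]
eef_rot: [129.8, -0.1, -80.0]
contact_force: [0.1, -0.4, -0.8]
gripper_width: 0.0081
gripper_force: 25.0
```

```bash
python3 -c "
from h import *
s=r.get_state();M=R.from_euler('xyz',s['eef_rot'],degrees=True)
print(s['time_s'],s['tcp_pos']+M.apply([-.038,.004,0]),np.degrees(np.arcsin(M.as_matrix()[2,1])),s['gripper_width'],s['gripper_force'],abs(s['qd']).max())
print(r.close_job())"
```

```text
10.15 [ 0.51139907 -0.14565276  0.16304405] 50.244181771076406 0.008085806136990698 24.99996989965439 0.09105363834490794
the job is handed in; nothing more can be done
None
```

Job handed in at 10.15 s (no verdict returned): the gripper holds the green tile still, with its label end free and its label face tipped up about 50° over the mat, about 16 cm above the table; the other two tiles still stand in their slots, and nothing else was touched.

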